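# Hook the dropped key out of the chart slot

## Task

The red-headed key has slipped into the narrow chart slot of the medicine-drawer unit. Moving aside whatever stands in the way, take the blunt hook from the instrument tray and draw the key out with it; the gripper must not touch the key while it is in the slot. Then lay the hook back in its tray and the key in the kidney dish, and leave the dish, bottles and jar standing upright on the worktop.

Things in the scene. Friction and masses are not known exactly. Their poses are not given: they have to be found in the camera images.
- drawer_unit: White steel drawer unit, bolted down: two blocks, each 95 wide x 190 deep x 95 high, either side of a chart slot 36 wide and 178 deep, open at front and top, closed at the back; its floor is the worktop (z = 0). Blue drawer fronts, pulls stick out 14 mm. Origin: middle of the slot's mouth on the worktop, in the plane of the front faces; x runs into the slot, y to the left, z up.
- slot_mouth (a point): The middle of the slot's mouth on the worktop: same point and axes as the drawer unit's origin.
- key: Key, 74 mm long, 30 g, lying flat in the slot with its loop towards the mouth: a red plastic loop head (30 outside, 19 hole, 6 thick) and a flat brass blade 9 wide, 4 thick. Origin: middle of its length, on its underside; x runs from the loop to the blade's end, z up.
- key_loop (a point): Centre of the hole in the key's red loop, 3 mm above its underside (22 mm from the key's origin along -x).
- key_blade_end (a point): End of the key's blade (37 mm from the key's origin along +x).
- hook: Blunt steel right-angle hook, 85 g, lying prong down in the tray's rests, axis 50 mm above the worktop. Handle bar 10 wide (y) x 8 high, x = -77 to +28 mm, then a 5 mm round shaft and a prong bent down, lowest point 40 mm below the axis. Origin: on the handle's axis at the balance point, the place to grip; x towards the prong, z up when the prong points down.
- hook_tip (a point): Centre of the prong's round tip (prong 5 mm thick): 128 mm ahead of and 37.5 mm below the hook's origin. The prong is bent forward to x = 134 at most above the tip, so the tip leans back 3 mm towards the handle.
- hook_handle_end (a point): Rear end of the hook's handle, 77 mm behind its origin.
- tray: Steel instrument tray, fixed, 280 (x) x 130 (y), rim 25 high, with two blue silicone rests, 12 long (x), 60 wide, at x = -88 and +47 mm. Open notches 8 deep on the centre line: 15 wide, bottom 46 mm above the worktop (handle, x = -88); 11 wide, bottom 47.5 mm (shaft, x = +47). Hook at rest: origin at x -28, y 0, z 50 mm, along the tray's x. Origin: centre of underside, z up.
- dish: Loose stainless kidney dish, 250 g, about 237 long (y) x 129 wide (x), 42 high, floor 3 thick: a channel 105 wide inside, whose centre line bends towards +x at both ends (radius 110). Origin: middle of the channel, on the underside; y along the dish's length, z up.
- dish_floor (a point): Middle of the kidney dish's inner floor (3 mm above its origin).
- iodine: Amber glass bottle with a black cap, 44 in diameter x 82 high, loose, standing. Origin: centre of its underside.
- saline: Clear bottle with a blue cap, 52 in diameter x 78 high, loose, standing. Origin: centre of its underside.
- swab_jar: Glass jar with a steel lid, 64 in diameter x 72 high, loose, standing. Origin: centre of its underside.
- pump_bottle: White pump bottle, 66 in diameter, 193 high over its pump spout, loose, standing beside the drawer unit. Origin: centre of its underside.

How it is judged:
By the outcome, as a careful person would: the job done as asked, in the order asked, and still so for the second after the job is handed in, with the robot touching nothing.
It also fails if it takes over 72 s, if anything falls off the work surface, if the arm or the gripper's body presses on something with over 40 N, if the wrist force passes 120 N, or if a joint passes its speed limit or range.

## Robot

A 6-joint arm with a two-finger parallel gripper is mounted at the origin on the work surface. World frame = base frame: x ahead of the robot, y to its left, z up, the work surface at z = 0. Lengths are in m, angles in rad, forces in N, time in s.
With the tool pointing down it reaches from about 0.275 to 0.825 m from the base axis. Payload 5.2 kg.
Tool frame: the origin (TCP) lies at the centre of the arm's flange, where the gripper is bolted on; the fingertips stand 186 mm ahead of it and the grasp point (between the pads) lies 167 mm ahead of it; z points along the fingers, y is the line along which they close (so a half turn about z gives the same grasp; the last joint's range is limited). The gripper opens to 93 mm and grips with 3 to 60 N. Pads are 15 mm wide; open, the fingers measure 128 mm over their backs; the gripper's body (75 mm by 188 mm) begins 65 mm behind the grasp point.
Start: joints at [-1.328, 0.259, 1.535, -0, 1.348, -0.203], TCP at [0.237, -0.496, 0.405] pointing down, gripper open.
Joint ranges: [-3.14, 3.14], [-0.91, 2.08], [0.19, 2.58], [-1.22, 4.36], [0.22, 2.71], [-3.12, 3.12]. Speed limits (rad/s): [2.57, 2.57, 3.14, 3.14, 3.14, 3.14].

## Interface

Orientations are given as a unit quaternion [w, x, y, z].
In Python, from station import bot gives the robot as it stands.
- The arm moves only by the tool advance, called after "Emit:" in YAML: its name, and indented under it one key for each argument. Schema: {"type":"object","properties":{"moves":{"type":"array","items":{"type":"array","items":{"type":"number"},"minItems":6,"maxItems":6},"minItems":1,"maxItems":12},"jaw":{"type":"number"},"squeeze":{"type":"number"},"only":{"type":"string"},"quiet":{"type":"boolean"},"lines":{"type":"string"}},"required":["moves"],"additionalProperties":false}. moves is a list of rows, 1 to 12 of them, each of 6 numbers: dx, dy, dz in m, then a rotation vector rx, ry, rz in rad; each row is the pose to reach, as a shift and turn from the pose commanded when the call began, along the tool's axes at that moment; what a row does not reach only later rows make up. A row lasts 1/10 s, in which the tool goes at most 0.05 m and 0.15 rad, less where a joint would pass 70% of its speed; a pose out of reach is approached as far as the arm can. jaw is the opening from 0.0 (shut) to 1.0 (fully open), set as the call begins (left out keeps the last). The fingers move at their own pace and stop on an object; squeeze is the grip in N (left out, the last holds). Time passes only in rows, so rows that do not move let the fingers close. The tool returns the time, the measured TCP pose, the force, the opening and the grip force at its end. only (a regular expression) keeps the lines of the reply that match it, lines (a string "A,B") keeps lines A to B, and quiet returns only ok. Input that does not fit is refused with a message, and nothing moves.
- bot.read_state(): the state, without advancing time (a new reading comes with each control period).
- bot.get_image(name): name is "scene" or "top" or "wrist"; returns a dict with "image" (420x560x3 uint8, blue, green, red), "fov_y" (degrees; the focal length in pixels is half the picture's height over the tangent of half this angle, whatever the lens; pixels are square), "cx", "cy" (the principal point, pixels), "extrinsics" (4x4, takes a point from camera to world coordinates). Camera axes: x right, y down, z forward; pixel columns grow to the right and rows downward; lengths in m; the calibration is good to about 2 mm. The wrist camera is an equidistant fisheye: a pixel r from the principal point sees the ray r / f radians off the axis. A picture is of the moment at which its call begins. There is no depth.
- bot.job_done(): hands the job in; it is judged then, once.
The state is a dict: "time": time; "joint_pos": joint angles; "qvel": joint speeds; "joint_torque": joint torques, N m; "position": TCP position; "orientation": TCP orientation; "ft_force": force on the tool from outside, world axes, zero at the start; "wrist_torque": the same for the moment, N m; "finger_gap": opening from 0.0 (shut) to 1.0 (fully open); "grasp_force": force on a finger pad.
Only numpy, scipy, OpenCV 4.12 (cv2) and the standard library are available. Lean on these libraries where they do the work, as an engineer would, in place of code of your own. Each camera call takes 0.05 s, during which the arm holds its last target. There are 200 camera calls.

## Working session

There is one attempt and no reset: what is moved stays moved. The work goes in short steps, Python scripts to look and compute and a tool call to move; the robot and the scene stay as the last step left them, time stands still between calls to the robot, and variables do not carry over. Pictures are saved under pics/ and viewed, at most 10 in all, crops included, and the job is handed in when it is done.

```bash
ls; mkdir -p pics; cat > h.py <<'E'
import numpy as np,cv2
from station import bot
from scipy.spatial.transform import Rotation as R
def snap(n,f):
    d=bot.get_image(n); cv2.imwrite('pics/'+f+'.png',d['image']); np.savez('pics/'+f+'.npz',**{k:d[k] for k in d}); return d
def ray(d,u,v):
    f=float(d['image'].shape[0]/2/np.tan(np.radians(d['fov_y'])/2)); x=(u-d['cx']);y=(v-d['cy'])
    E=d['extrinsics']; 
    if d.get('fish'):
        r=np.hypot(x,y);t=r/f; c=np.array([x/r*np.sin(t),y/r*np.sin(t),np.cos(t)])
    else: c=np.array([x/f,y/f,1])
    c=E[:3,:3]@c; return E[:3,3],c/np.linalg.norm(c)
def load(f):
    d=dict(np.load('pics/'+f+'.npz')); d['fish']=f.startswith('w'); return d
def onz(d,u,v,z):
    o,c=ray(d,u,v); return o+c*(z-o[2])/c[2]
def tri(*rays):
    A=np.zeros((3,3));b=np.zeros(3)
    for o,c in rays:
        P=np.eye(3)-np.outer(c,c);A+=P;b+=P@o
    p=np.linalg.solve(A,b); return p,[np.linalg.norm((np.eye(3)-np.outer(c,c))@(p-o)) for o,c in rays]
def proj(d,p):
    E=d['extrinsics'];c=E[:3,:3].T@(np.array(p)-E[:3,3]);f=float(d['image'].shape[0]/2/np.tan(np.radians(d['fov_y'])/2))
    if d.get('fish'):
        t=np.arctan2(np.hypot(c[0],c[1]),c[2]);r=f*t/np.hypot(c[0],c[1]);return np.array([d['cx']+c[0]*r,d['cy']+c[1]*r])
    return np.array([d['cx']+f*c[0]/c[2],d['cy']+f*c[1]/c[2]])
E
cat > a.py <<'E'
from h import *
for n,f in(('scene','s0'),('top','t0'),('wrist','w0')):
    d=snap(n,f); print(n,d['fov_y'],d['cx'],d['cy'],np.round(d['extrinsics'],3).tolist())
a=cv2.imread('pics/t0.png');cv2.imwrite('pics/t0b.png',cv2.resize(a,(800,600)))
print(bot.read_state())
E
python3 a.py
```

```text
pics
station.py
scene 48.14199155818701 279.6839417395043 213.90633729976236 [[0.701, 0.478, -0.53, 1.111], [0.713, -0.467, 0.522, -0.573], [0.002, -0.744, -0.668, 0.776], [0.0, 0.0, 0.0, 1.0]]
top 45.70398150387357 272.0648143629858 211.2830453820631 [[0.008, -0.989, 0.15, 0.402], [-1.0, -0.012, -0.023, 0.024], [0.025, -0.15, -0.988, 1.17], [0.0, 0.0, 0.0, 1.0]]
wrist 65.70646984690485 283.8946529906497 203.95352410977424 [[0.43, -0.864, -0.262, 0.311], [-0.903, -0.412, -0.124, -0.461], [-0.001, 0.29, -0.957, 0.383], [0.0, 0.0, 0.0, 1.0]]
{'time': 0.15, 'joint_pos': array([-1.32781986e+00,  2.59174776e-01,  1.53580027e+00, -1.94984872e-05,
        1.34799344e+00, -2.02814588e-01]), 'qvel': array([-6.39098324e-05, -2.11413656e-03, -4.28386774e-03,  7.94824764e-05,
       -1.06610983e-03,  5.84522655e-04]), 'joint_torque': array([ 2.46919124e-03, -4.37643099e+01, -2.84233868e+01,  7.20175216e-02,
        3.79525451e-02, -9.42219845e-05]), 'position': array([ 0.23711779, -0.49609215,  0.40412155]), 'orientation': array([-6.87590171e-04,  9.75260761e-01,  2.21056497e-01, -2.33180069e-05]), 'ft_force': array([ 1.19145528, -0.44347857, -0.13336109]), 'wrist_torque': array([-0.02496349, -0.00980532, -0.03304207]), 'grasp_force': 0.0, 'finger_gap': 0.9983299674982783}
```

View pics/t0b.png

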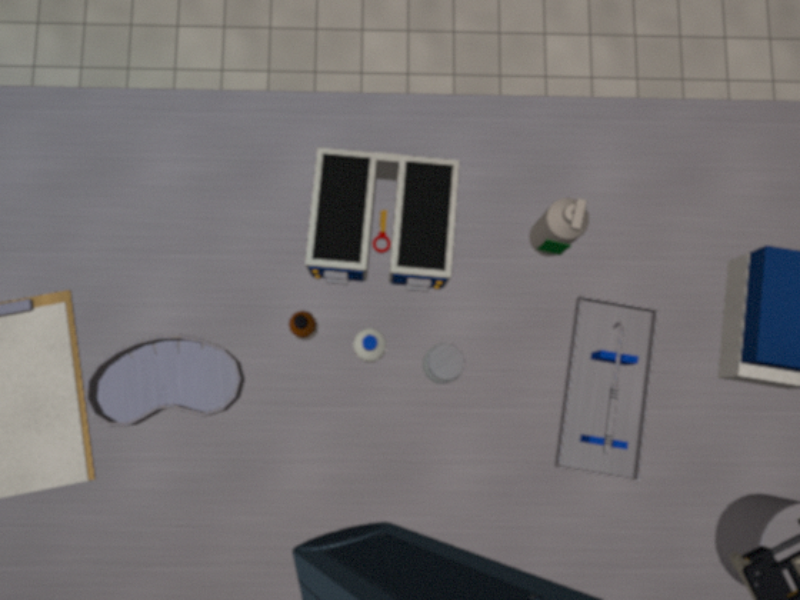

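View pics/s0.png

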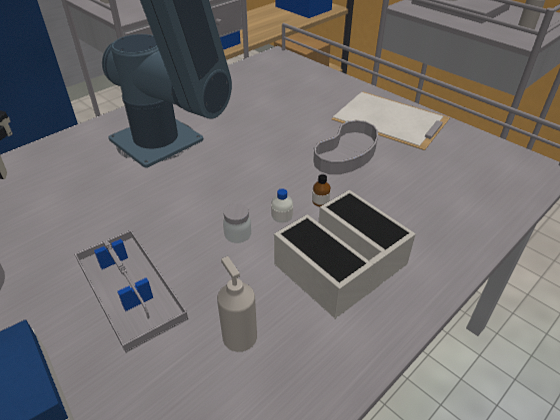

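The top view (800x600) shows the unit at about (383,215), with the key's loop at (381,243) and its blade end at (383,212). The saline stands in front of the mouth at (369,343), iodine at (302,323) and the jar at (443,362). The dish is at (168,380), and the hook in its tray runs from (607,450) to (617,325). The scene view agrees. Next I'll get rough positions.

```bash
cat > b.py <<'E'
from h import *
t=load('t0');k=.7
for n,u,v,z in [('loop',381,243,.006),('blade',383,212,.004),('salinecap',369.5,343,.078),('iodcap',301,323,.082),('jar',444,362,.072),('dishmid',168,380,.02),
 ('handle_end',607,450,.05),('prong',618,324,.045),('notchF',616,356,.054),('notchR',605,441,.054),('trayA',580,298,.025),('trayB',655,311,.025),('trayC',637,478,.025),('trayD',557,466,.025),
 ('slotLb',374,157,.095),('slotLf',366,267,.095),('slotRf',393,272,.095),('slotRb',402,158,.095),('unitFL',307,262,.095),('unitFR',449,277,.095),('unitBL',319,150,.095),('unitBR',458,160,.095),('pump',558,227,.09)]:
    print(n,np.round(onz(t,u*k,v*k,z)[:2],3))
s=bot.read_state();print(np.round(R.from_quat(s['orientation'],scalar_first=True).as_matrix(),3).tolist())
a=cv2.imread('pics/s0.png');cv2.imwrite('pics/s0c.png',np.hstack([cv2.resize(a[225:355,70:195],(390,406),interpolation=2),cv2.resize(a[170:300,260:385],(390,406),interpolation=2)]))
E
python3 b.py
```

```text
loop [0.678 0.01 ]
blade [0.732 0.007]
salinecap [0.503 0.027]
iodcap [0.532 0.132]
jar [ 0.475 -0.088]
dishmid [0.446 0.348]
handle_end [ 0.343 -0.344]
prong [ 0.541 -0.371]
notchF [ 0.489 -0.363]
notchR [ 0.357 -0.34 ]
trayA [ 0.586 -0.317]
trayB [ 0.565 -0.44 ]
trayC [ 0.298 -0.398]
trayD [ 0.316 -0.272]
slotLb [0.795 0.023]
slotLf [0.619 0.034]
slotRf [ 0.611 -0.008]
slotRb [ 0.795 -0.021]
unitFL [0.625 0.124]
unitFR [ 0.605 -0.094]
unitBL [0.806 0.11 ]
unitBR [ 0.793 -0.109]
pump [ 0.688 -0.267]
[[0.902, 0.431, -0.0], [0.431, -0.902, 0.001], [0.0, -0.001, -1.0]]
```

View pics/s0c.png

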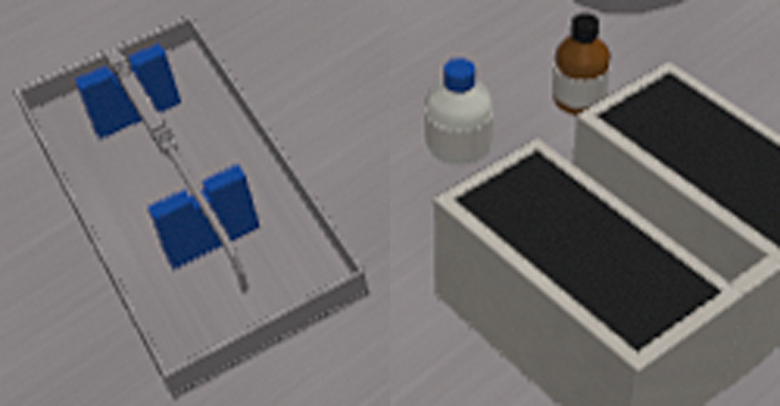

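Emit:
advance:
  moves:
    - [0.04,-0.016,0,0,0,0.13]
    - [0.08,-0.033,0,0,0,0.26]
    - [0.12,-0.05,0,0,0,0.39]
    - [0.16,-0.065,0,0,0,0.52]
    - [0.17,-0.07,0,0,0,0.613]
    - [0.17,-0.07,0,0,0,0.613]
    - [0.17,-0.07,0,0,0,0.613]

```text
time: 0.85
position: [0.3603, -0.3599, 0.4046]
orientation: [0.0, 0.997, -0.082, -0.0]
ft_force: [0.6, -0.5, 0.2]
finger_gap: 1.0
grasp_force: 0.0
```

```bash
python3 -c "
from h import *
d=snap('wrist','w1');cv2.imwrite('pics/w1b.png',cv2.resize(d['image'],(800,600)));s=bot.read_state();print(s['position'],np.round(R.from_quat(s['orientation'],scalar_first=True).as_matrix(),3).tolist())"
```

```text
[ 0.35999018 -0.36037064  0.40462725] [[0.986, -0.165, -0.0], [-0.165, -0.986, -0.0], [-0.0, 0.0, -1.0]]
```
View pics/w1b.png

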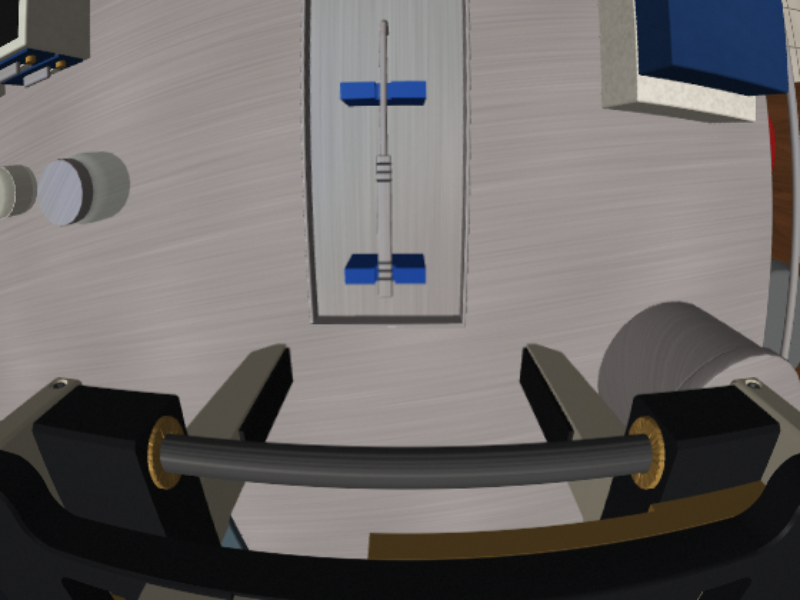

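Hook in the wrist view (800x600): the handle's end is at (385,296), the shaft begins at (384,155), the prong is at (384,21), and the hook lies along the tool's x. The rests are at rows 93 and 268. Next I'll look at the slot area.

Emit:
advance:
  moves:
    - [0,-0.045,0,0,0,-0.02]
    - [0,-0.09,0,0,0,-0.04]
    - [0,-0.14,0,0,0,-0.06]
    - [0,-0.19,0,0,0,-0.075]
    - [0,-0.24,0,0,0,-0.075]
    - [0,-0.29,0,0,0,-0.075]
    - [0,-0.335,0,0,0,-0.075]
    - [0,-0.365,0,0,0,-0.075]
    - [0,-0.365,0,0,0,-0.075]
    - [0,-0.365,0,0,0,-0.075]

```text
time: 1.9
position: [0.4213, -0.0005, 0.4047]
orientation: [0.0, 0.999, -0.045, -0.0]
ft_force: [-0.8, -0.2, -0.2]
finger_gap: 0.999
grasp_force: 0.0
```

```bash
python3 -c "
from h import *
d=snap('wrist','w2');cv2.imwrite('pics/w2b.png',cv2.resize(d['image'],(800,600)));s=bot.read_state();print(s['position'],np.round(R.from_quat(s['orientation'],scalar_first=True).as_matrix(),3).tolist())"
```

```text
[ 0.42125764 -0.001052    0.40468829] [[0.996, -0.092, -0.0], [-0.092, -0.996, -0.001], [-0.0, 0.001, -1.0]]
```

View pics/w2b.png

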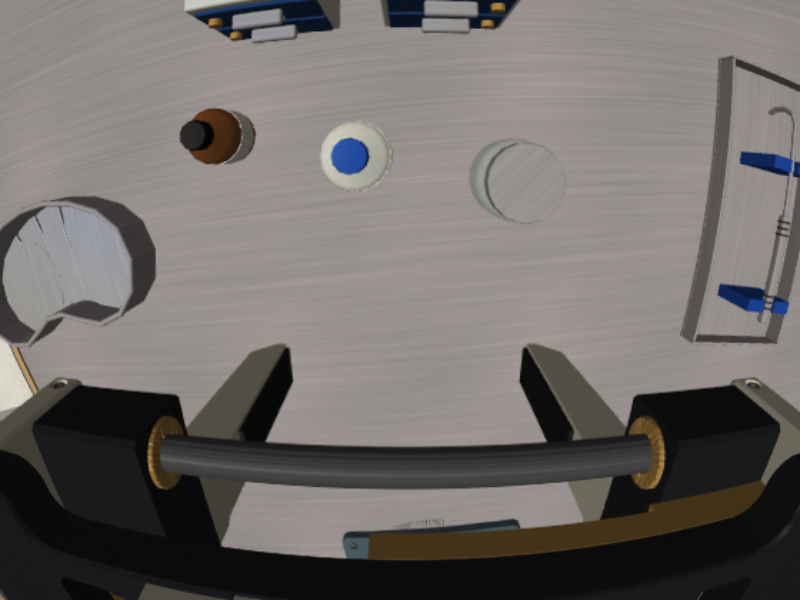

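In this view the saline cap is at (350,156), the iodine cap at (195,135) and the jar lid at (525,182). The hook is at upper right, with its handle end at (762,318) and the handle front at about (784,216). Now to triangulate.

```bash
cat > c.py <<'E'
from h import *
I={k:load(k) for k in('t0','s0','w1','w2')}
def T(n,**k):
    p,e=tri(*[ray(I[i],u*(1 if i=='s0' else .7),v*(1 if i=='s0' else .7)) for i,(u,v) in k.items()]);print(n,np.round(p,4),np.round(e,4))
T('salcap',t0=(369.5,343),w2=(350,156),s0=(282,190))
T('salcap2',t0=(369.5,343),w2=(350,156))
T('iod',t0=(301,323),w2=(195,135))
T('jar',t0=(444,362),w2=(525,182))
T('hend',t0=(607,451),w1=(385,296))
T('hend',w2=(762,318),w1=(385,296))
T('hfront',w2=(784,216),w1=(384,156))
T('hfront',s0=(123.8,273),w1=(384,156))
T('prong',s0=(148,317),w1=(384,21))
for n,u,v in(('hend',385,296),('front',384,155),('prongfront',384,20)): print(n,onz(I['w1'],u*.7,v*.7,.054))
for n,u,v in(('tFL',306,0),('tRL',313,322),('tRR',464,322)): print(n,onz(I['w1'],u*.7,v*.7,.025))
E
python3 c.py
```

```text
salcap [0.5049 0.0284 0.0835] [0.0027 0.0009 0.0027]
salcap2 [0.5045 0.0278 0.075 ] [0.0013 0.0013]
iod [0.5339 0.1323 0.0845] [0.0017 0.0017]
jar [ 0.4769 -0.0902  0.0589] [0.0008 0.0008]
hend [ 0.3419 -0.3413  0.0574] [0.0003 0.0003]
hend [ 0.3413 -0.3407  0.0494] [0.0015 0.0015]
hfront [ 0.4423 -0.3577  0.0487] [0.0001 0.0001]
hfront [ 0.4426 -0.3572  0.0502] [0.0006 0.0006]
prong [ 0.549  -0.3741  0.0234] [0.0003 0.0003]
hend [ 0.34108812 -0.34086733  0.054     ]
front [ 0.44311188 -0.35807747  0.054     ]
prongfront [ 0.54050202 -0.37430902  0.054     ]
tFL [ 0.57950367 -0.31771494  0.025     ]
tRL [ 0.31975941 -0.27435882  0.025     ]
tRR [ 0.29925879 -0.39861433  0.025     ]
```

Emit:
advance:
  moves:
    - [0.03,-0.014,0.035,0,0,0]
    - [0.06,-0.028,0.07,0,0,0]
    - [0.08,-0.037,0.1,0,0,0]
    - [0.08,-0.037,0.135,0,0,0]
    - [0.08,-0.037,0.17,0,0,0]
    - [0.08,-0.037,0.193,0,0,0]
    - [0.08,-0.037,0.193,0,0,0]
    - [0.08,-0.037,0.193,0,0,0]

```text
time: 2.75
position: [0.5045, 0.028, 0.2118]
orientation: [0.0, 0.999, -0.047, -0.0]
ft_force: [-0.1, -0.0, 0.5]
finger_gap: 1.004
grasp_force: 0.0
```

Emit:
advance:
  moves:
    - [0,0,0,0,0,0]
    - [0,0,0,0,0,0]
    - [0,0,0,0,0,0]
    - [0,0,0,0,0,0]
    - [0,0,0,0,0,0]
    - [0,0,0,0,0,0]
  jaw: 0.4
  squeeze: 15

```text
time: 3.35
position: [0.5042, 0.0297, 0.212]
orientation: [0.0, 0.999, -0.046, 0.0]
ft_force: [-0.1, 1.2, 1.9]
finger_gap: 0.558
grasp_force: 15.0
```

Emit:
advance:
  moves:
    - [0,0,-0.025,0,0,0]
    - [-0.03,0.01,-0.035,0,0,0]
    - [-0.07,0.025,-0.035,0,0,0]
    - [-0.105,0.05,-0.035,0,0,0]
    - [-0.107,0.09,-0.035,0,0,0]
    - [-0.107,0.135,-0.035,0,0,0]
    - [-0.107,0.17,-0.035,0,0,0]
    - [-0.107,0.189,-0.035,0,0,0]
    - [-0.107,0.189,-0.02,0,0,0]
    - [-0.107,0.189,-0.005,0,0,0]
    - [-0.107,0.189,0,0,0,0]
    - [-0.107,0.189,0,0,0,0]

```text
time: 4.55
position: [0.3801, -0.1486, 0.2114]
orientation: [-0.0, 0.999, -0.046, -0.001]
ft_force: [-0.5, -0.4, -1.5]
finger_gap: 0.554
grasp_force: 15.0
```

Emit:
advance:
  moves:
    - [0,0,0,0,0,0]
    - [0,0,0,0,0,0]
    - [0,0,0,0,0,0]
    - [0,0,0,0,0,0]
    - [0,0,0,0,0,0]
  jaw: 0.8

```text
time: 5.05
position: [0.3803, -0.1487, 0.2119]
orientation: [0.0, 0.999, -0.046, 0.0]
ft_force: [-0.0, -0.3, 0.8]
finger_gap: 0.799
grasp_force: 0.0
```

Emit:
advance:
  moves:
    - [0,0,-0.045,0,0,0]
    - [0,0,-0.09,0,0,0]
    - [0.02,-0.02,-0.13,0,0,0]
    - [0.05,-0.05,-0.15,0,0,0]
    - [0.08,-0.085,-0.17,0,0,0]
    - [0.11,-0.12,-0.19,0,0,0]
    - [0.14,-0.155,-0.19,0,0,0]
    - [0.155,-0.174,-0.19,0,0,0]
    - [0.155,-0.174,-0.19,0,0,0]
    - [0.155,-0.174,-0.19,0,0,0]

```text
time: 6.05
position: [0.5503, 0.0105, 0.4012]
orientation: [0.0, 0.999, -0.045, -0.001]
ft_force: [0.2, 0.1, 0.1]
finger_gap: 0.801
grasp_force: 0.0
```

```bash
python3 -c "
from h import *
d=snap('wrist','w3');cv2.imwrite('pics/w3b.png',cv2.resize(d['image'],(800,600)));s=bot.read_state();print(s['position'],np.round(R.from_quat(s['orientation'],scalar_first=True).as_matrix(),3).tolist())"
```

```text
[0.55001116 0.00993371 0.40131841] [[0.996, -0.092, -0.001], [-0.092, -0.996, -0.0], [-0.001, 0.0, -1.0]]
```

View pics/w3b.png

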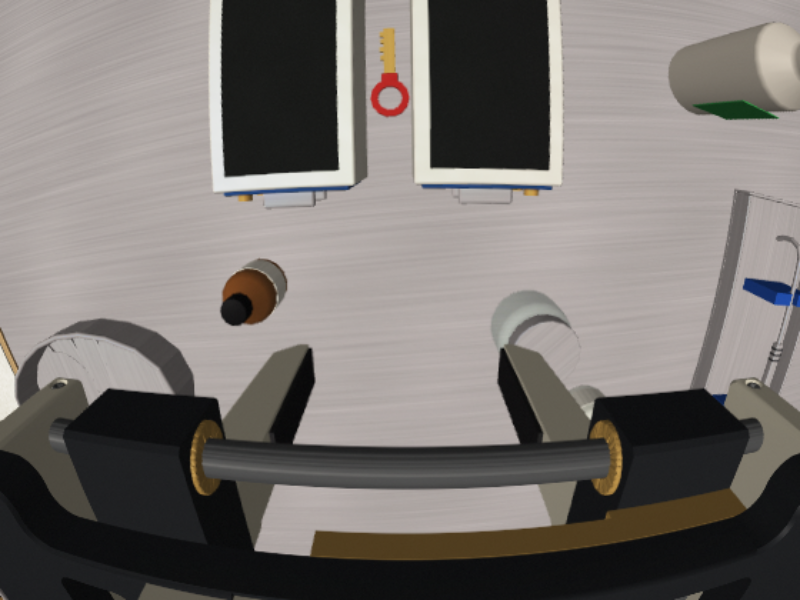

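The loop hole is at (390,97) and the blade end at (389,28). The top front corners of the slot are at (355,187) on the left and (413,185) on the right.

```bash
cat > d.py <<'E'
from h import *
w=load('w3');t=load('t0')
g=lambda u,v,z:np.round(onz(w,u*.7,v*.7,z)[:2],4)
print('loop',g(390,97,.004),'blade',g(389,28,.003),'L',g(355,187,.095),'R',g(413,185,.095),'Lin',g(351,0,.095),'Rin',g(412,0,.095),'oL',g(214,191,.095),'oR',g(561,184,.095))
p,e=tri(ray(w,390*.7,97*.7),ray(t,381*.7,243*.7));print('tri loop',p,e)
p,e=tri(ray(w,389*.7,28*.7),ray(t,383*.7,212*.7));print('tri blade',p,e)
# colour-based loop centre
for n,d in(('w',w),('t',t)):
    b,gg,r=[x.astype(int) for x in cv2.split(d['image'])]
    m=((r>120)&(gg<70)&(b<80)).astype(np.uint8);k=cv2.connectedComponentsWithStats(m)
    for i in range(1,k[0]):
        if k[2][i][4]>30: print(n,k[2][i],k[3][i],'box->',onz(d,k[2][i][0]+k[2][i][2]/2-.5,k[2][i][1]+k[2][i][3]-.5,.004))
E
python3 d.py
```

```text
loop [0.6791 0.0112] blade [0.7375 0.0067] L [0.6146 0.036 ] R [6.123e-01 5.000e-04] Lin [0.7334 0.0273] Rin [ 0.7292 -0.0097] oL [0.6241 0.1284] oR [ 0.6068 -0.0933]
tri loop [0.67917459 0.01061276 0.00169555] [np.float64(0.0006639090448618131), np.float64(0.0006639090448618111)]
tri blade [ 0.74840436  0.00678237 -0.04477245] [np.float64(0.002383923869613776), np.float64(0.002383923869613769)]
w [260  51  26  30 351] [272.32193732  65.58404558] box-> [0.664444   0.01313743 0.004     ]
t [261 162  12  15  77] [266.88311688 169.06493506] box-> [0.66274552 0.01033053 0.004     ]
```

Emit:
advance:
  moves:
    - [-0.013,0.046,0,0,0,0.02]
    - [-0.026,0.092,0,0,0,0.04]
    - [-0.039,0.138,0,0,0,0.06]
    - [-0.052,0.185,0,0,0,0.073]
    - [-0.065,0.232,0.0,0,0,0.073]
    - [-0.078,0.279,0.02,0,0,0.073]
    - [-0.091,0.32,0.045,0,0,0.073]
    - [-0.1,0.355,0.075,0,0,0.073]
    - [-0.1,0.375,0.105,0,0,0.073]
    - [-0.1,0.375,0.115,0,0,0.073]
    - [-0.1,0.375,0.115,0,0,0.073]

```text
time: 7.2
position: [0.4149, -0.3538, 0.2853]
orientation: [-0.002, 0.996, -0.084, -0.001]
ft_force: [0.7, 0.2, 0.3]
finger_gap: 0.8
grasp_force: 0.0
```

```bash
python3 -c "
from h import *
d=snap('wrist','w4');cv2.imwrite('pics/w4b.png',cv2.resize(d['image'],(800,600)));s=bot.read_state();print(s['position'],np.round(R.from_quat(s['orientation'],scalar_first=True).as_matrix(),4).tolist())
Rm=R.from_quat(s['orientation'],scalar_first=True).as_matrix();p=s['position']
dw=np.array([.416,-.3535,.217])-p;print('to go tool',Rm.T@dw)
d['fish']=1
for z in(.05,.217-.167): print(proj(d,p+np.array([0,0,z-p[2]]))/.7)
"
```

```text
[ 0.41572526 -0.35356115  0.28674571] [[0.9862, -0.1657, -0.0009], [-0.1657, -0.9862, 0.0016], [-0.0012, -0.0014, -1.0]]
to go tool [ 3.41132263e-04 -7.25296592e-06  6.97454440e-02]
[407.19565881 320.64293135]
[407.19565881 320.64293135]
```

View pics/w4b.png

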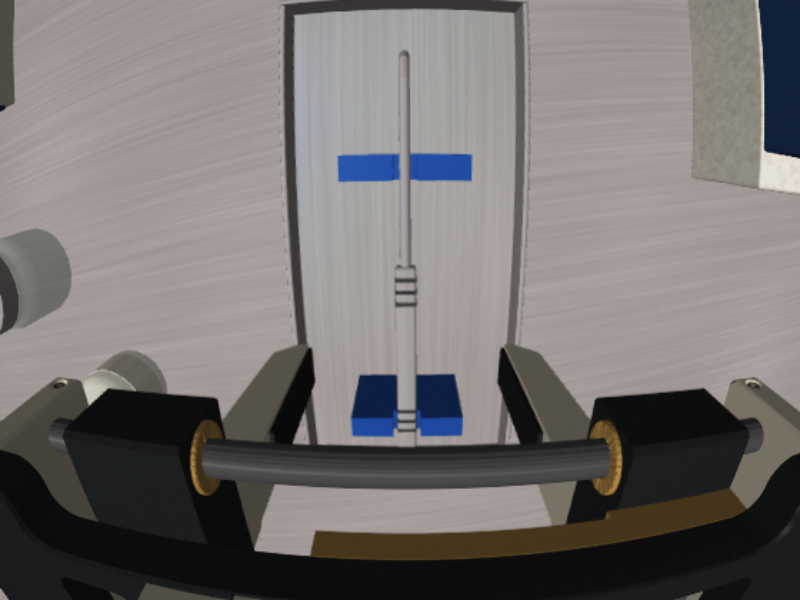

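The hook lies along column 405, midway between the fingers. The handle front is at (406,266), the prong at (404,52) and the handle end at about (407,445). The alignment is good.

```bash
python3 -c "
from h import *
a=load('w4');b=load('w1')
for n,p,q in(('front',(406,266),(384,155)),('prong',(404,52),(384,21)),('end',(407,446),(385,296))):
    print(n,tri(ray(a,p[0]*.7,p[1]*.7),ray(b,q[0]*.7,q[1]*.7)),onz(a,p[0]*.7,p[1]*.7,.054))
"
```

```text
front (array([ 0.44313735, -0.35776672,  0.04999626]), [np.float64(0.00013135786235418342), np.float64(0.00013135786235421286)]) [ 0.44411195 -0.35781002  0.054     ]
prong (array([ 0.54657479, -0.37426274,  0.03114013]), [np.float64(1.5448280180110014e-05), np.float64(1.5448280180022732e-05)]) [ 0.54155965 -0.37353751  0.054     ]
end (array([ 0.33892286, -0.34031356,  0.04686197]), [np.float64(0.0001376878724872342), np.float64(0.00013768787248733693)]) [ 0.34405746 -0.34132276  0.054     ]
```

Emit:
advance:
  moves:
    - [0,0,0.025,0,0,0]
    - [0,0,0.05,0,0,0]
    - [0,0,0.065,0,0,0]
    - [0,0,0.069,0,0,0]
    - [0,0,0.069,0,0,0]
    - [0,0,0.069,0,0,0]

```text
time: 7.85
position: [0.4172, -0.3539, 0.2194]
orientation: [0.001, 0.997, -0.082, 0.001]
ft_force: [0.5, -0.4, -0.9]
finger_gap: 0.8
grasp_force: 0.0
```

Emit:
advance:
  moves:
    - [0,0,0,0,0,0]
    - [0,0,0,0,0,0]
    - [0,0,0,0,0,0]
    - [0,0,0,0,0,0]
    - [0,0,0,0,0,0]
    - [0,0,0,0,0,0]
    - [0,0,0,0,0,0]
    - [0,0,0,0,0,0]
    - [0,0,0,0,0,0]
    - [0,0,0,0,0,0]
  jaw: 0
  squeeze: 40

```text
time: 8.85
position: [0.4165, -0.3539, 0.2177]
orientation: [-0.0, 0.997, -0.083, -0.0]
ft_force: [-0.0, 0.6, 0.3]
finger_gap: 0.098
grasp_force: 40.0
```

Emit:
advance:
  moves:
    - [0,0,-0.02,0,0,0]
    - [0,0,-0.05,0,0,0]
    - [0,0,-0.085,0,0,0]
    - [0,-0.02,-0.113,0,0,0]
    - [0,-0.06,-0.113,0,0,-0.02]
    - [0,-0.105,-0.113,0,0,-0.04]
    - [0.01,-0.15,-0.113,0,0,-0.06]
    - [0.02,-0.195,-0.113,0,0,-0.082]
    - [0.03,-0.24,-0.113,0,0,-0.082]
    - [0.04,-0.285,-0.113,0,0,-0.082]
    - [0.055,-0.33,-0.113,0,0,-0.082]
    - [0.065,-0.37,-0.113,0,0,-0.082]

```text
time: 10.05
position: [0.5421, 0.0025, 0.3308]
orientation: [-0.0, 0.999, -0.041, 0.0]
ft_force: [0.2, 0.3, -0.4]
finger_gap: 0.104
grasp_force: 40.0
```

Emit:
advance:
  moves:
    - [0.005,-0.02,0,0,0,0]
    - [0.005,-0.022,0,0,0,0]
    - [0.005,-0.022,0,0,0,0]

```text
time: 10.35
position: [0.548, 0.0221, 0.3304]
orientation: [0.0, 0.999, -0.041, -0.0]
ft_force: [-0.2, -0.6, -0.6]
finger_gap: 0.1
grasp_force: 40.0
```

```bash
cat > tw.py <<'E'
from h import *
import sys
# to go, in tool axes, from the measured pose to TCP x y z yaw(deg)
x,y,z,a=map(float,sys.argv[1:5]);s=bot.read_state();M=R.from_quat(s['orientation'],scalar_first=True)
c,q=np.cos(np.radians(a)),np.sin(np.radians(a));G=R.from_matrix([[c,q,0],[q,-c,0],[0,0,-1]])
print(np.round(s['position'],4),'shift',np.round(M.inv().apply(np.array([x,y,z])-s['position']),4),'rot',np.round((M.inv()*G).as_rotvec(),4))
E
python3 tw.py .552 .0217 .210 -4.8
python3 -c "
from h import *
d=snap('wrist','w5');cv2.imwrite('pics/w5b.png',cv2.resize(d['image'],(800,600)))
d=snap('top','t5');
"
```

```text
[0.548  0.0221 0.3304] shift [4.100e-03 1.000e-04 1.204e-01] rot [0.0004 0.0009 0.0021]
```

View pics/w5b.png

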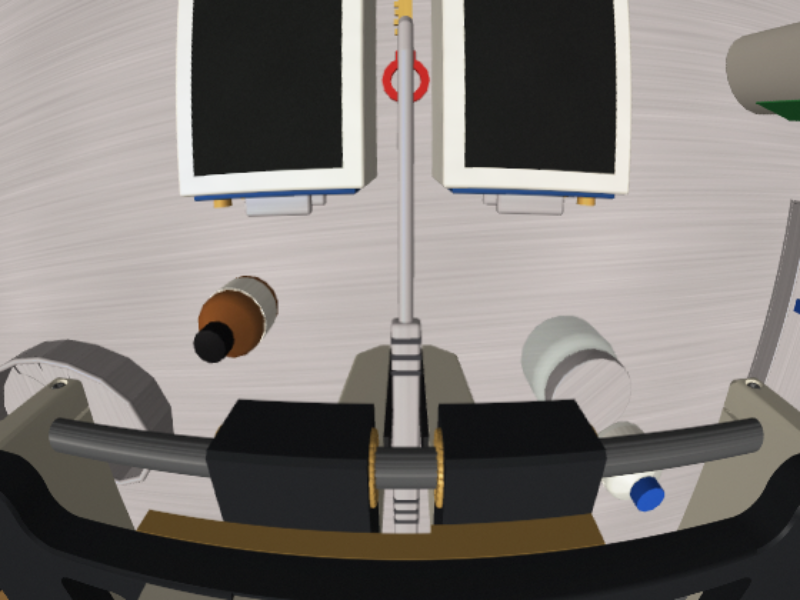

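The shaft runs down column 405 and the loop is centred at (406,80), so they line up. I'll recheck the loop position from here.

```bash
python3 -c "
from h import *
a=load('w5');b=load('w3');t=load('t0')
print(onz(a,406*.7,80*.7,.004),tri(ray(a,406*.7,80*.7),ray(b,390*.7,97*.7),ray(t,381*.7,243*.7)))
for d in(a,b): print(onz(d,*( (183*.7,193*.7) if d is a else (214*.7,191*.7)),.095))
p=bot.read_state()['position'];c=np.array([.9965,-.0837,0]);
print('prong top px',proj(a,p+c*.131+[0,0,-.1677])/.7, 'shaftstart',proj(a,p+c*.0275+[0,0,-.1637])/.7)
"
```

```text
[0.67859937 0.01127089 0.004     ] (array([0.67924214, 0.010819  , 0.00091218]), [np.float64(0.0004304108884861787), np.float64(0.0004969953256624197), np.float64(0.0008550747582869647)])
[0.62457013 0.12717601 0.095     ]
[0.6240965  0.12841227 0.095     ]
prong top px [411.04799918   3.93048575] shaftstart [410.47653149 322.76872   ]
```

Emit:
advance:
  moves:
    - [0.004,0.001,0.03,0,0,0]
    - [0.004,0.001,0.06,0,0,0]
    - [0.004,0.001,0.085,0,0,0]
    - [0.004,0.001,0.1,0,0,0]
    - [0.004,0.001,0.11,0,0,0]
    - [0.004,0.001,0.115,0,0,0]
    - [0.004,0.001,0.12,0,0,0]
    - [0.004,0.001,0.12,0,0,0]
    - [0.004,0.001,0.12,0,0,0]

```text
time: 11.35
position: [0.5525, 0.0204, 0.2114]
orientation: [0.0, 0.999, -0.042, 0.001]
ft_force: [0.2, -0.1, -1.0]
finger_gap: 0.104
grasp_force: 40.0
```

```bash
python3 -c "
from h import *
print(bot.read_state()['ft_force'])
d=snap('wrist','w6');cv2.imwrite('pics/w6b.png',cv2.resize(d['image'][0:200,180:400],(770,600),interpolation=2))"
```

```text
[ 0.17035323 -0.0635735  -0.9715199 ]
```

View pics/w6b.png

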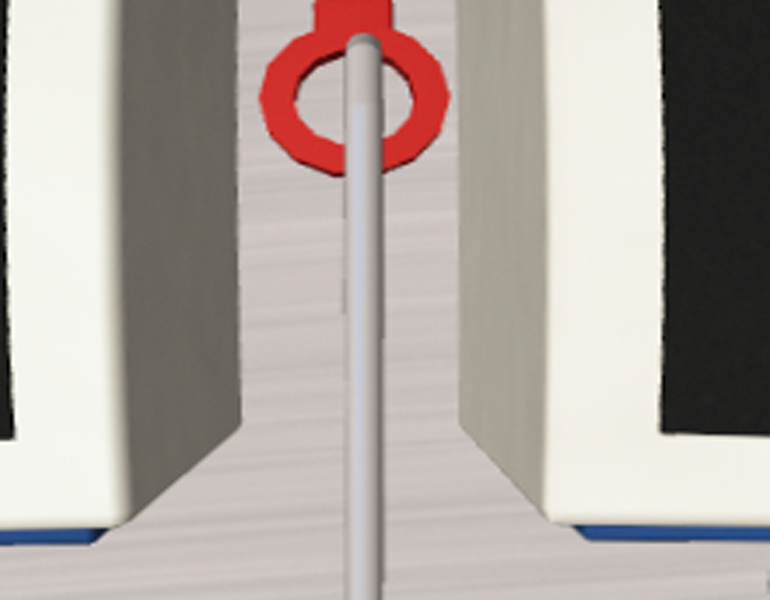

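The prong stands within the loop's hole: its top is at (363,40) in the crop and the hole is centred near (353,98). I'll lower slightly and pull.

```bash
cat > red.py <<'E'
from h import *
for n in('top','scene'):
    d=snap(n,'r_'+n);b,g,r=[x.astype(int) for x in cv2.split(d['image'])]
    m=((r>100)&(g<.55*r)&(b<.6*r)&(abs(g-b)<30)).astype(np.uint8);k=cv2.connectedComponentsWithStats(m)
    for i in range(1,k[0]):
        if k[2][i][4]>15:
            p=onz(d,*k[3][i],.005)
            if abs(p[1])<.3 and .2<p[0]<.9: print(n,k[2][i],np.round(p,4))
E
```

Emit:
advance:
  moves:
    - [0,0,0.001,0,0,0]
    - [0,0,0.002,0,0,0]
    - [-0.005,0,0.002,0,0,0]
    - [-0.01,0,0.002,0,0,0]
    - [-0.02,0,0.002,0,0,0]
    - [-0.035,0,0.002,0,0,0]
    - [-0.05,0,0.002,0,0,0]
    - [-0.065,0,0.002,0,0,0]
    - [-0.08,0,0.002,0,0,0]
    - [-0.08,0,0.002,0,0,0]

```text
time: 12.4
position: [0.4699, 0.0277, 0.2085]
orientation: [-0.0, 0.999, -0.041, -0.001]
ft_force: [-0.4, -0.5, -1.2]
finger_gap: 0.099
grasp_force: 40.0
```

```bash
python3 red.py
```

```text
top [258 194  12  14  68] [0.6046 0.0159 0.005 ]
```

Emit:
advance:
  moves:
    - [-0.01,0,0,0,0,0]
    - [-0.025,0,0,0,0,0]
    - [-0.04,0,0,0,0,0]
    - [-0.055,0,0,0,0,0]
    - [-0.07,0,0,0,0,0]
    - [-0.085,0,0,0,0,0]
    - [-0.1,0,0,0,0,0]
    - [-0.105,0,0,0,0,0]
    - [-0.105,0,0,0,0,0]
    - [-0.105,0,0,0,0,0]

```text
time: 13.5
position: [0.3686, 0.0357, 0.209]
orientation: [0.0, 0.999, -0.042, 0.001]
ft_force: [0.8, 0.5, -1.3]
finger_gap: 0.102
grasp_force: 40.0
```

```bash
python3 red.py
```

```text
top [254 237  12  14  67] [0.5028 0.0243 0.005 ]
scene [273 210  13  10  56] [0.5011 0.0288 0.005 ]
```

Emit:
advance:
  moves:
    - [0.003,0,0,0,0,0]
    - [0.003,0,-0.005,0,0,0]
    - [0.003,0,-0.02,0,0,0]
    - [0.003,0,-0.05,0,0,0]
    - [0.003,0,-0.085,0,0,0]
    - [0.003,0,-0.12,0,0,0]
    - [0.003,0,-0.12,0,0,0]

```text
time: 14.3
position: [0.3725, 0.0354, 0.3331]
orientation: [0.001, 0.999, -0.041, 0.005]
ft_force: [-0.1, -0.8, -0.6]
finger_gap: 0.104
grasp_force: 40.0
```

```bash
python3 red.py;python3 tw.py .4165 -.3539 .2177 -9.5
```

```text
top [254 239   5  12  24] [0.5003 0.0341 0.005 ]
top [261 238   5  13  29] [0.5005 0.016  0.005 ]
scene [273 210  13  10  60] [0.5003 0.0293 0.005 ]
[0.3709 0.0356 0.3293] shift [0.0775 0.3844 0.1119] rot [ 0.0002 -0.0021  0.0827]
```

Emit:
advance:
  moves:
    - [0.01,0.035,0,0,0,0.02]
    - [0.02,0.08,0,0,0,0.04]
    - [0.03,0.125,0,0,0,0.06]
    - [0.04,0.17,0,0,0,0.082]
    - [0.05,0.215,0,0,0,0.082]
    - [0.06,0.26,0,0,0,0.082]
    - [0.07,0.305,0,0,0,0.082]
    - [0.077,0.35,0,0,0,0.082]
    - [0.077,0.384,0,0,0,0.082]
    - [0.077,0.384,0,0,0,0.082]
    - [0.077,0.384,0,0,0,0.082]
    - [0.077,0.384,0,0,0,0.082]

```text
time: 15.6
position: [0.4154, -0.3522, 0.3273]
orientation: [-0.001, 0.997, -0.082, -0.001]
ft_force: [-0.3, 0.1, -0.2]
finger_gap: 0.102
grasp_force: 40.0
```

```bash
python3 tw.py .4165 -.3539 .2177 -9.5
```

```text
[ 0.4154 -0.3522  0.3273] shift [0.0016 0.0018 0.1096] rot [-0.0026  0.0023  0.001 ]
```

Emit:
advance:
  moves:
    - [0.001,0.001,0.03,0,0,0]
    - [0.001,0.001,0.06,0,0,0]
    - [0.001,0.001,0.08,0,0,0]
    - [0.001,0.001,0.09,0,0,0]
    - [0.001,0.001,0.09,0,0,0]
    - [0.001,0.001,0.09,0,0,0]

```text
time: 16.2
position: [0.4169, -0.3543, 0.2395]
orientation: [0.0, 0.997, -0.082, 0.0]
ft_force: [0.2, -0.4, -0.4]
finger_gap: 0.101
grasp_force: 40.0
```

```bash
python3 tw.py .4165 -.3539 .2177 -9.5
python3 - <<'E'
from h import *
d=snap('wrist','w7');w=load('w4')
# rear/front rests and shaft in the wrist view before grasp vs now
cv2.imwrite('pics/w7b.png',cv2.resize(d['image'],(800,600)))
p=bot.read_state()['position'];print(p)
E
```

```text
[ 0.4169 -0.3543  0.2395] shift [-0.0004 -0.0003  0.0218] rot [ 0.0006 -0.0007  0.0015]
[ 0.41694541 -0.35459697  0.23994174]
```

View pics/w7b.png

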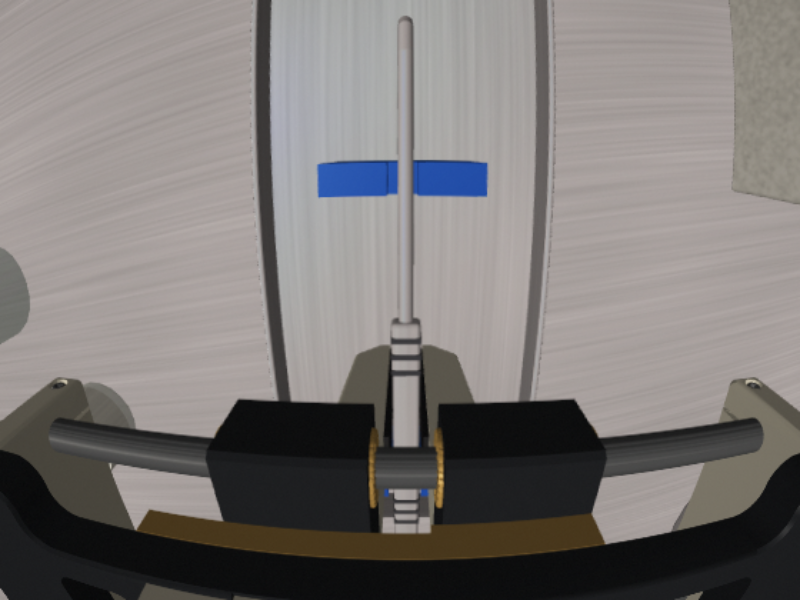

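The shaft (column 405) stands over the front notch (387 to 418), so I'll lower it.

Emit:
advance:
  moves:
    - [0,0,0.008,0,0,0]
    - [0,0,0.014,0,0,0]
    - [0,0,0.018,0,0,0]
    - [0,0,0.021,0,0,0]
    - [0,0,0.021,0,0,0]
    - [0,0,0.021,0,0,0]

```text
time: 16.85
position: [0.4164, -0.3546, 0.2177]
orientation: [-0.0, 0.997, -0.083, -0.0]
ft_force: [0.2, 0.5, -0.5]
finger_gap: 0.101
grasp_force: 40.0
```

Emit:
advance:
  moves:
    - [0,0,0,0,0,0]
    - [0,0,0,0,0,0]
    - [0,0,0,0,0,0]
    - [0,0,0,0,0,0]
    - [0,0,0,0,0,0]
    - [0,0,0,0,0,0]
  jaw: 0.5

```text
time: 17.45
position: [0.4165, -0.3546, 0.2178]
orientation: [0.0, 0.997, -0.083, 0.0]
ft_force: [-0.1, 0.4, 0.5]
finger_gap: 0.495
grasp_force: 0.0
```

Emit:
advance:
  moves:
    - [0,0,-0.03,0,0,0]
    - [0,0,-0.07,0,0,0]
    - [0,0,-0.11,0,0,0]
    - [0,0,-0.11,0,0,0]

```text
time: 17.85
position: [0.4176, -0.3559, 0.3336]
orientation: [0.004, 0.997, -0.082, 0.004]
ft_force: [-0.2, 0.0, -0.9]
finger_gap: 0.499
grasp_force: 0.0
```

```bash
python3 red.py;python3 tw.py .499 .025 .205 -4.8; python3 - <<'E'
from h import *
d=snap('wrist','w8')
w=load('w1')
# where hook end/front/prong are expected, check by brightness of the column profile between the rests
for s_ in(.02,.04,.1):
    c=np.array([.4159,-.3532,.053])+s_*np.array([.9862,-.1657,0]);u,v=proj(load('w8'),c)
    print(s_,np.round([u,v],1),d['image'][int(round(v)),int(u)-12:int(u)+13,1].tolist())
E
```

```text
top [254 237  12  15  73] [0.5014 0.0245 0.005 ]
scene [273 210  13  10  60] [0.5003 0.0293 0.005 ]
[ 0.4165 -0.3547  0.3287] shift [ 0.0187 -0.3883  0.1231] rot [ 0.0018 -0.0018 -0.0814]
0.02 [282.2 187.1] [165, 169, 171, 168, 166, 167, 166, 150, 147, 153, 152, 149, 149, 146, 143, 141, 145, 146, 125, 103, 144, 169, 169, 171, 170]
0.04 [282.2 162.7] [169, 172, 172, 169, 167, 168, 170, 172, 170, 169, 172, 174, 173, 165, 147, 116, 126, 162, 168, 167, 166, 169, 172, 171, 172]
0.1 [282.1  86.8] [174, 175, 174, 174, 174, 177, 177, 174, 172, 167, 161, 168, 171, 161, 144, 112, 131, 168, 177, 174, 169, 173, 172, 171, 173]
```

Emit:
advance:
  moves:
    - [0,-0.04,0,0,0,-0.02]
    - [0,-0.085,0,0,0,-0.04]
    - [0,-0.13,0,0,0,-0.06]
    - [0.005,-0.175,0,0,0,-0.081]
    - [0.01,-0.22,0,0,0,-0.081]
    - [0.015,-0.265,0,0,0,-0.081]
    - [0.019,-0.31,0,0,0,-0.081]
    - [0.019,-0.355,0,0,0,-0.081]
    - [0.019,-0.388,0,0,0,-0.081]
    - [0.019,-0.388,0,0,0,-0.081]
    - [0.019,-0.388,0,0,0,-0.081]
  jaw: 0.6

```text
time: 19.1
position: [0.4985, 0.0256, 0.3261]
orientation: [0.0, 0.999, -0.041, -0.002]
ft_force: [-0.9, -0.3, 0.4]
finger_gap: 0.598
grasp_force: 0.0
```

```bash
cat > key.py <<'E'
from h import *
d=snap('wrist','w9');d['fish']=1
b,g,r=[x.astype(int) for x in cv2.split(d['image'])]
m=((r>100)&(g<.55*r)&(b<.6*r)).astype(np.uint8);k=cv2.connectedComponentsWithStats(m)
for i in range(1,k[0]):
    if k[2][i][4]>30: print('red',k[2][i],np.round(k[3][i],1),np.round(onz(d,*k[3][i],.005),4))
i=1+np.argmax(k[2][1:,4]);c,h=cv2.findContours((k[1]==i).astype(np.uint8),cv2.RETR_CCOMP,cv2.CHAIN_APPROX_NONE)
for j in range(len(c)):
    if h[0][j][3]>=0 and len(c[j])>15: (u,v),q=cv2.minEnclosingCircle(c[j]);print('hole',u,v,q,np.round(onz(d,u,v,.004),4))
y=((r>120)&(r-b>60)&(g>.55*r)).astype(np.uint8);k=cv2.connectedComponentsWithStats(y)
for i in range(1,k[0]):
    if k[2][i][4]>30:
        p=onz(d,*k[3][i],.004)
        if np.hypot(p[0]-.53,p[1]-.025)<.08: print('brass',k[2][i],np.round(p,4))
E
python3 key.py; python3 tw.py .499 .025 .205 -4.8
```

```text
red [268 171  31  37 543] [283.2 189.5] [0.5025 0.0263 0.005 ]
hole 283.3809509277344 192.0 10.805846214294434 [0.4998 0.0263 0.004 ]
brass [278 131  14  41 447] [0.5398 0.0216 0.004 ]
[0.4986 0.0248 0.3265] shift [ 0.0007 -0.0003  0.1215] rot [0.0003 0.0027 0.0003]
```

Emit:
advance:
  moves:
    - [0.022,0.0005,0.03,0,0,0.033]
    - [0.022,0.0005,0.065,0,0,0.033]
    - [0.022,0.0005,0.095,0,0,0.033]
    - [0.022,0.0005,0.12,0,0,0.033]
    - [0.022,0.0005,0.132,0,0,0.033]
    - [0.022,0.0005,0.132,0,0,0.033]
    - [0.022,0.0005,0.132,0,0,0.033]
  jaw: 0.5

```text
time: 19.85
position: [0.5213, 0.0218, 0.1963]
orientation: [0.0, 0.998, -0.059, 0.0]
ft_force: [0.1, 0.8, 0.7]
finger_gap: 0.501
grasp_force: 0.0
```

```bash
python3 tw.py .5214 .0224 .1875 -6.7;python3 key.py
```

```text
[0.5213 0.0218 0.1963] shift [ 0.0001 -0.0006  0.0088] rot [ 0.0001 -0.0006 -0.0014]
red [ 256  255   51   52 1287] [281.  280.9] [0.5032 0.0262 0.005 ]
hole 281.0 285.0 16.278919219970703 [0.4998 0.0266 0.004 ]
brass [ 269  191   23   65 1173] [0.5408 0.0215 0.004 ]
brass [370 298   7  12  55] [ 0.4766 -0.0304  0.004 ]
```

Emit:
advance:
  moves:
    - [0,-0.0005,0.004,0,0,0]
    - [0,-0.0005,0.007,0,0,0]
    - [0,-0.0005,0.0085,0,0,0]
    - [0,-0.0005,0.0085,0,0,0]

```text
time: 20.3
position: [0.5209, 0.0233, 0.1873]
orientation: [-0.0, 0.998, -0.058, -0.0]
ft_force: [-0.5, -0.9, -0.8]
finger_gap: 0.5
grasp_force: 0.0
```

Emit:
advance:
  moves:
    - [0,0,0,0,0,0]
    - [0,0,0,0,0,0]
    - [0,0,0,0,0,0]
    - [0,0,0,0,0,0]
    - [0,0,0,0,0,0]
    - [0,0,0,0,0,0]
    - [0,0,0,0,0,0]
  jaw: 0
  squeeze: 20

```text
time: 21.0
position: [0.5209, 0.0231, 0.1873]
orientation: [-0.0, 0.998, -0.059, 0.0]
ft_force: [0.1, -1.0, -0.2]
finger_gap: 0.133
grasp_force: 20.0
```

Emit:
advance:
  moves:
    - [0,0,-0.01,0,0,0]
    - [0,0,-0.03,0,0,0]
    - [0,0,-0.06,0,0,0]
    - [0,0,-0.1,0,0,0]
    - [0,0,-0.14,0,0,0]
    - [0,0,-0.14,0,0,0]
    - [0,0,-0.14,0,0,0]

```text
time: 21.7
position: [0.521, 0.0232, 0.3288]
orientation: [0.0, 0.998, -0.059, 0.002]
ft_force: [0.0, 0.8, -0.5]
finger_gap: 0.135
grasp_force: 20.0
```

```bash
python3 red.py; python3 key.py; python3 tw.py .446 .348 .3277 0
```

```text
top [254 241  12   5  27] [0.5015 0.0262 0.005 ]
red [273 263  23  21 398] [283.8 271.7] [0.4366 0.0338 0.005 ]
red [271 298  26  15 194] [284.6 308.2] [0.3897 0.0384 0.005 ]
brass [ 271  195   24   67 1273] [0.4868 0.0281 0.004 ]
[0.5203 0.0232 0.326 ] shift [-0.1118 -0.3138 -0.0013] rot [-0.0003  0.0028 -0.1172]
```

```bash
python3 - <<'E'
from h import *
d=snap('top','t9')
for u,v in((180,338),(172,405),(92,395),(243,375),(130,425),(215,414)): print(u,v,np.round(onz(d,u*.7,v*.7,.042)[:2],3))
# dish floor region: bluish-bright, connected component from flood fill
I=cv2.GaussianBlur(d['image'],(3,3),0);b,g,r=[x.astype(int) for x in cv2.split(I)]
m=((b-r>8)).astype(np.uint8)
m=cv2.morphologyEx(m,cv2.MORPH_OPEN,np.ones((3,3)))
k=cv2.connectedComponentsWithStats(m)
for i in range(1,k[0]):
    if k[2][i][4]>1000: print(k[2][i],k[3][i],onz(d,*k[3][i],.01))
l=k[1][int(380*.7),int(150*.7)];print('label',l)
if l:
    mm=(k[1]==l);
    for u in range(70,170,10): 
        v=np.where(mm[:,u])[0]
        if len(v): print(u,v.min(),v.max(),np.round(onz(d,u,v.min(),.02)[:2],3),np.round(onz(d,u,v.max(),.02)[:2],3))
E
```

```text
180 338 [0.511 0.326]
172 405 [0.406 0.333]
92 395 [0.421 0.458]
243 375 [0.454 0.225]
130 425 [0.375 0.396]
215 414 [0.393 0.266]
[  155   157   157   263 21885] [238.37623943 302.73205392] [0.36527962 0.07188975 0.01      ]
[ 519  172   41   88 3173] [540.65710684 215.75260006] [ 0.57454852 -0.64416971  0.01      ]
[  68  238   97   57 3971] [116.00226643 265.61571393] [0.44723373 0.35446681 0.01      ]
label 5
70 265 284 [0.447 0.456] [0.405 0.453]
80 254 293 [0.472 0.435] [0.385 0.429]
90 249 294 [0.484 0.413] [0.383 0.406]
100 242 289 [0.5   0.391] [0.394 0.385]
110 240 284 [0.505 0.368] [0.405 0.363]
120 238 282 [0.51  0.346] [0.41  0.341]
130 239 283 [0.508 0.323] [0.408 0.318]
140 241 287 [0.504 0.3  ] [0.399 0.295]
150 244 285 [0.497 0.277] [0.404 0.273]
160 252 277 [0.479 0.253] [0.422 0.251]
```

Emit:
advance:
  moves:
    - [-0.01,-0.03,0,0,0,-0.13]
    - [-0.022,-0.065,0,0,0,-0.26]
    - [-0.033,-0.1,0,0,0,-0.39]
    - [-0.044,-0.135,0,0,0,-0.52]
    - [-0.055,-0.17,0,0,0,-0.65]
    - [-0.066,-0.205,0,0,0,-0.78]
    - [-0.077,-0.24,0,0,0,-0.91]
    - [-0.09,-0.275,0,0,0,-1.04]
    - [-0.1,-0.309,0,0,0,-1.17]
    - [-0.1,-0.309,0,0,0,-1.3]
    - [-0.1,-0.309,0,0,0,-1.3]
    - [-0.1,-0.309,0,0,0,-1.3]

```text
time: 23.1
position: [0.4576, 0.3415, 0.3261]
orientation: [-0.0, 0.831, 0.556, -0.001]
ft_force: [-0.1, -0.7, -1.3]
finger_gap: 0.13
grasp_force: 20.0
```

```bash
python3 tw.py .457 .342 .192 68; python3 key.py
```

```text
[0.4576 0.3415 0.3261] shift [ 0.0005 -0.0006  0.1341] rot [-0.0014  0.0019 -0.0074]
red [273 259  23  25 422] [283.7 270.9] [0.4255 0.2643 0.005 ]
red [272 299  25  14 254] [284.8 307.1] [0.4087 0.2207 0.005 ]
```

Still holding the key. Lower and release.

Emit:
advance:
  moves:
    - [0,0,0.04,0,0,0]
    - [0,0,0.08,0,0,0]
    - [0,0,0.11,0,0,0]
    - [0,0,0.125,0,0,0]
    - [0,0,0.132,0,0,0]
    - [0,0,0.135,0,0,0]
    - [0,0,0.135,0,0,0]
    - [0,0,0.135,0,0,0]

```text
time: 23.95
position: [0.4583, 0.3418, 0.1934]
orientation: [0.0, 0.83, 0.557, 0.001]
ft_force: [0.8, -0.2, -0.8]
finger_gap: 0.13
grasp_force: 20.0
```

Emit:
advance:
  moves:
    - [0,0,0,0,0,0]
    - [0,0,0,0,0,0]
    - [0,0,0,0,0,0]
    - [0,0,0,0,0,0]
    - [0,0,0,0,0,0]
  jaw: 0.35

```text
time: 24.45
position: [0.4577, 0.3418, 0.1924]
orientation: [0.0, 0.83, 0.558, 0.0]
ft_force: [0.2, 0.8, -0.1]
finger_gap: 0.349
grasp_force: 0.0
```

Emit:
advance:
  moves:
    - [0,0,-0.03,0,0,0]
    - [0,0,-0.075,0,0,0]
    - [0,0,-0.12,0,0,0]
    - [0,0,-0.16,0,0,0]
    - [0,0,-0.16,0,0,0]
    - [0,0,-0.16,0,0,0]
    - [0,0,-0.16,0,0,0]

```text
time: 25.15
position: [0.4572, 0.3415, 0.3508]
orientation: [-0.0, 0.83, 0.558, -0.001]
ft_force: [-0.2, -0.1, 0.3]
finger_gap: 0.35
grasp_force: 0.0
```

```bash
python3 key.py
python3 - <<'E'
from h import *
# final check: red in dish (scene), caps still standing, hook lying in tray
d=snap('scene','s9');b,g,r=[x.astype(int) for x in cv2.split(d['image'])]
def cc(m,n,z):
    k=cv2.connectedComponentsWithStats(m.astype(np.uint8))
    for i in range(1,k[0]):
        if k[2][i][4]>12:
            p=onz(d,*k[3][i],z)
            if .2<p[0]<.75 and abs(p[1])<.5: print(n,k[2][i],np.round(p,3))
cc((r>90)&(g<.55*r)&(b<.6*r)&(abs(g-b)<30),'red',.006)
cc((b>120)&(r<70),'blue',.075)
a=load('s0')['image'];x=d['image']
print('tray diff',cv2.absdiff(a,x)[230:345,80:185].max(axis=2).__ge__(40).sum(),'jar/iod diff',cv2.absdiff(a,x)[175:245,220:255].max(axis=2).__ge__(40).sum(),cv2.absdiff(a,x)[170:205,310:332].max(axis=2).__ge__(40).sum())
E
```

```text
red [271 188  29  34 467] [285.2 204.8] [0.4513 0.3235 0.005 ]
hole 285.04998779296875 206.5 10.062518119812012 [0.4503 0.3216 0.004 ]
red [337 153  12   7  47] [0.449 0.329 0.006]
blue [184 199  10   6  50] [ 0.378 -0.145  0.075]
blue [112 239  11   7  41] [ 0.38  -0.33   0.075]
blue [ 94 246  12   7  43] [ 0.374 -0.366  0.075]
blue [134 278  14  12  63] [ 0.509 -0.354  0.075]
blue [118 286  13   9  57] [ 0.503 -0.386  0.075]
tray diff 113 jar/iod diff 0 0
```

```bash
python3 - <<'E'
from h import *
a=load('s0')['image'];x=load('s9')['image'] if 0 else cv2.imread('pics/s9.png')
m=(cv2.absdiff(a,x)[230:345,80:185].max(axis=2)>=40).astype(np.uint8)
k=cv2.connectedComponentsWithStats(m,connectivity=8);print([s.tolist() for s in k[2][1:] if s[4]>3])
t0=load('t0')['image'];d=snap('top','t10')
w=cv2.absdiff(t0,d['image'])[205:340,385:465].max(axis=2)>=30;print('top diff',w.sum(),np.argwhere(w)[::6].tolist()[:12])
# shaft centre per row in top view before/after, dark-bright profile
for v in(265,285,300):
    for q in(t0,d['image']): print(v,q[v,418:442,1].tolist())
E
```

```text
[[26, 18, 10, 15, 16], [33, 20, 3, 4, 5], [36, 25, 3, 4, 7], [39, 40, 3, 5, 6], [51, 57, 13, 17, 58]]
top diff 12 [[44, 46], [46, 46]]
265 [123, 118, 119, 117, 121, 121, 122, 119, 120, 120, 118, 114, 112, 113, 110, 116, 120, 121, 119, 119, 120, 120, 116, 118]
265 [123, 120, 122, 121, 122, 121, 119, 123, 118, 120, 121, 112, 115, 117, 115, 115, 119, 121, 122, 117, 122, 122, 119, 118]
285 [117, 121, 119, 117, 119, 121, 116, 105, 105, 113, 118, 119, 111, 113, 116, 123, 118, 119, 118, 120, 117, 119, 116, 120]
285 [118, 117, 124, 119, 120, 121, 121, 114, 101, 107, 117, 119, 116, 116, 117, 118, 121, 121, 120, 119, 120, 117, 121, 122]
300 [119, 117, 117, 120, 118, 109, 103, 110, 119, 118, 113, 115, 114, 117, 117, 116, 115, 118, 113, 116, 116, 117, 116, 117]
300 [119, 122, 117, 118, 120, 112, 106, 106, 121, 124, 120, 117, 110, 116, 118, 117, 119, 120, 116, 118, 118, 116, 119, 119]
```

```bash
python3 -c "
from station import bot
print(bot.job_done())"
```

```text
the job is handed in; nothing more can be done
None
```

The job is handed in at about 25 s: I drew the key out with the hook and laid it in the kidney dish, the hook is back in its rests, and the saline bottle is moved aside; the last camera checks showed nothing amiss with the key, hook, saline, iodine or jar, and I didn't check the dish or pump bottle at the end.

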